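# Turn the mould tote half round and stack it on the tile tote

### The job

Pick up the teal tote by its grip bar, turn it half round so that it stacks on the grey tote instead of nesting into it, and set it on the yellow stacking frame: feel for the notches, gently sliding it along until all four lugs drop in, and leave it fully home and level. Keep the tote upright, never knock or press it hard against the grey tote or frame, never let it touch the green tiles, and leave the things standing around alone.

Things in the scene. Friction and masses are not known exactly. Their poses are not given: they have to be found in the camera images.
- tote: Loose teal stack-nest tote with two cream moulds (up to 37 mm high, at x 28 to 83 mm on both sides), 0.45-0.7 kg. Outside 190 (x) x 116 (y) x 65 mm high; origin at the centre of its underside, z up, +x towards its red-marked end. It starts the NESTING way round: red end pointing like the grey tote's +x, within about 0.8 rad. So lowered, its lugs miss the frame and it sinks onto the tiles.
- grip_bar (a point): Middle of the tote's fixed grip bar, 86 mm straight above the tote's origin, same axes as the tote. The bar crosses the tote along its y: 16 mm thick in x, 116 mm long, 75 to 97 mm above the tote's underside, free space before, behind and below. Pinch it from above with the fingers closing along the tote's x.
- red_end (a point): Middle of the tote's red-marked end, 95 mm from its origin along +x, 30 mm up. Four lugs stick out of the tote's long sides, centred at x = +84 and x = -32 mm on either side, each 16 mm long in x, reaching out to y = 76 mm, flat undersides 12 mm above the tote's underside.
- lower: Grey open tote, does not move: 260 (x) x 176 (y) x 90 mm high, 5 mm walls, origin at the centre of its underside on the bench, z up. A yellow U-shaped stacking frame is clamped over its long rims; the U's closed end passes up to 40 mm outside the +x end wall, below 97 mm height. The teal tote stacks when its red end points to the grey tote's -x. Contacts are hard: tens of newtons per mm.
- frame_nominal (a point): Point 100 mm above the grey tote's origin, same axes. NOT the true frame: the frame was clamped by hand, all its notches together lie up to 14 mm to -x or +x of nominal, in y exact. This shift is not measured: find it by feel, resting the lugs lightly on the blocks and sliding along x until they drop 10 mm. The clamped frame does not slip.
- notch_nominal (a point): Nominal floor centre of one of four notches, 20 mm long in x, floor 90 mm above the bench: at x = -84 and +32 mm, y = 64 to 82 mm on either side; this is x -84, y +73. Before and after each in x is a flat block 18 mm long, tops 100 mm up. Lugs have 2 mm play each way in x; the tote 6 mm in y between left and right. Tote underside: 78 mm up when home, 88 mm on the blocks.
- tiles: Stack of freshly glazed dark green relief tiles lying in the grey tote, 200 x 105 mm, top about 55 mm above the bench. Origin at the centre of its underside. Must not be touched by the teal tote.
- spray: Bystander: clear spray bottle with a green head, 84 mm across, 204 mm tall, origin at the centre of its foot.
- mould: Bystander: flat cream plaster press mould, 80 x 150 x 28 mm, origin at the centre of its underside.
- mug: Bystander: blue mug, 84 mm across, 90 mm tall, origin at the centre of its foot.
There are look-alikes about, which are no part of the job. Leave any blue look-alike of the tote alone.

How it is judged:
By the outcome, as a careful person would: the job done as asked, in the order asked, and still so for the second after the job is handed in, with the robot touching nothing.
It also fails if it takes over 51 s, if anything falls off the work surface, if the arm or the gripper's body presses on something with over 40 N, if the wrist force passes 120 N, or if a joint passes its speed limit or range.

### The arm

A 6-joint arm with a two-finger parallel gripper is mounted at the origin on the work surface. World frame = base frame: x ahead of the robot, y to its left, z up, the work surface at z = 0. Lengths are in m, angles in rad, forces in N, time in s.
With the tool pointing down it reaches from about 0.275 to 0.775 m from the base axis. Payload 14.6 kg.
Tool frame: the origin (TCP) lies on the centre line of the jaws, within the pads' length; the fingertips stand 19 mm ahead of it and the grasp point (between the pads) is the TCP; z points along the fingers, y is the line along which they close (so a half turn about z gives the same grasp; the last joint's range is limited). The gripper opens to 85 mm and grips with 20 to 120 N. Pads are 22 mm wide; open, the fingers measure 114 mm over their backs; the gripper's body (76 mm by 85 mm) begins 54 mm behind the grasp point. The pads swing forward as they close: fully open they stand 13 mm farther back than shut.
Start: joints at [1.081, 0.263, -0.048, 1.259, 0, 1.415], TCP at [0.173, 0.496, 0.226] pointing down, gripper open.
Joint ranges: [-2.65, 2.65], [-0.89, 1.7], [-1.18, 1.37], [-2.13, 2.11], [-1.35, 1.29], [-3.14, 3.14]. Speed limits (rad/s): [1.89, 1.89, 2.57, 2.79, 3.14, 3.14].

### API

Orientations are given as a unit quaternion [w, x, y, z].
In Python, from station import get_state, camera, finish_job, spot_in, masks_of, spot_point gives the robot as it stands.
- The arm moves only by the tool play_rows, never from a script. Its argument "plan" is a list that holds one entry, the list of rows, each a list of 7 numbers: the turn, a rotation vector about the tool's x, y, z in rad, then the shift along the tool's x, y, z in mm, then the opening, from -1 (shut) to 1 (fully open). In form: [[[wx, wy, wz, dx, dy, dz, hand], ...]]. A call has 1 to 12 rows; each row is the pose to reach, as a shift and turn from the pose commanded when the call began, along the tool's axes at that moment; what a row does not reach only later rows make up. A row lasts 1/8 s, in which the tool goes at most 62.5 mm and 10.7 degrees, less where a joint would pass 70% of its speed; a pose out of reach is approached as far as the arm can. A call with a gripper value outside its range is refused whole. The fingers move at their own pace and stop on an object; "newtons" is the grip in N (left out, the last holds). Time passes only in rows, so rows that repeat a pose let the fingers close. It gives the time, the measured TCP pose, the force, the opening and the grip force at its end, in the units of the state.
- get_state(): the state, without advancing time (a new reading comes with each control period).
- camera(name): name is "side" or "top" or "wrist"; returns a dict with "image" (384x512x3 uint8, blue, green, red), "fx", "fy", "cx", "cy" (pixels), "cam_to_world" (4x4, takes a point from camera to world coordinates). Camera axes: x right, y up, looking along -z (the intrinsics and any distortion apply to the point x, -y, -z); pixel columns grow to the right and rows downward; lengths in m; the calibration is good to about 2 mm. The wrist camera is an equidistant fisheye: a pixel r from the principal point sees the ray r / f radians off the axis. A picture is of the moment at which its call begins. There is no depth.
- finish_job(): hands the job in; it is judged then, once.
Trained networks look in the newest picture that a camera, given by its name, has taken for a name from the list of things; names that differ only in an ending like _2 or _b are one class to them, and where a whole thing is asked for, a point or a joint stands for the part that bears it (a point fixed in the world has none). Each returns a list of dicts, best first, with "p" (0 to 1); they miss things now and then, are a little off and sometimes report something else, mostly with a low value. They report only what shows in the picture. A call takes as long as a camera call. They do not tell look-alikes from the thing itself.
- spot_in(camera, thing): "point" ([x, y, z] in m, in world coordinates, good to about 4 mm: the middle of the surface that is visible of it).
- masks_of(camera, thing): "pixels" (384x512 bool, what is visible of it).
- spot_point(camera, thing): "point" ([x, y, z] in m, in world coordinates, good to about 4 mm: a listed point, or the origin of a listed thing).
The state is a dict: "time_s": time; "joint_pos": joint angles; "qd": joint speeds; "tau": joint torques, N m; "tcp_pos": TCP position; "orientation": TCP orientation; "wrist_force": force on the tool from outside, world axes, zero at the start; "ft_torque": the same for the moment, N m; "opening": opening from 0.0 (shut) to 1.0 (fully open); "grip_force": force on a finger pad.
Only numpy, scipy, OpenCV 4.12 (cv2) and the standard library are available. Lean on these libraries where they do the work, as an engineer would, in place of code of your own. Each camera call takes 0.05 s, during which the arm holds its last target. There are 200 camera calls.

## Working session

There is one attempt and no reset: what is moved stays moved. The work goes in short steps, Python scripts to look and compute and a tool call to move; the robot and the scene stay as the last step left them, time stands still between calls to the robot, and variables do not carry over. Pictures are saved under pics/ and viewed, at most 10 in all, crops included, and the job is handed in when it is done.

Besides the shell and the picture viewer there is one more tool, called after ">>>" as name([rows], argument=value, ...), one row to a line, values as JSON. play_rows: Moves the arm, as the interface text tells. Its arguments: {"type":"object","properties":{"plan":{"type":"array"},"newtons":{"type":"number"}},"required":["plan"]}

```bash
mkdir -p pics
python3 - <<'E'
from station import *
import cv2,numpy as np
s=get_state();print(s)
ims=[]
for c in ["top","side"]:
    r=camera(c);cv2.imwrite(f"pics/{c}0.png",r["image"])
    print(c,r["fx"],r["fy"],r["cx"],r["cy"],np.round(r["cam_to_world"],3).tolist(),[k for k in r])
    for t in ["tote","grip_bar","red_end","lower","frame_nominal","notch_nominal","tiles","spray","mould","mug"]:
        print(t,[(round(d["p"],2),np.round(d["point"],3).tolist()) for d in spot_point(c,t)[:3]])
E
```

```text
{'time_s': 0.0, 'joint_pos': array([ 1.08069551e+00,  2.63534403e-01, -4.89501550e-02,  1.25940271e+00,
        3.26337477e-06,  1.41548505e+00]), 'qd': array([ 0.00032694, -0.00155944, -0.00118549,  0.00038778, -0.00042624,
       -0.00202071]), 'tau': array([-2.56557134e-03, -6.37603641e+01,  3.84564900e+01,  1.35943198e-02,
       -1.63993968e-04,  1.06525383e-05]), 'tcp_pos': array([0.17237201, 0.49559146, 0.2252143 ]), 'orientation': array([-1.74535592e-04,  1.66614079e-01,  9.86022034e-01, -5.16798772e-04]), 'wrist_force': array([ 0.41973482,  0.25703765, -0.41458361]), 'ft_torque': array([-0.01103999, -0.01535673, -0.00209894]), 'grip_force': 0.0, 'opening': 0.9978234905786105}
top 407.8511012376695 407.8511012376695 258.90917852339385 199.435395217424 [[0.017, 0.983, -0.184, 0.287], [-1.0, 0.02, 0.014, 0.008], [0.017, 0.183, 0.983, 1.176], [0.0, 0.0, 0.0, 1.0]] ['image', 'fx', 'fy', 'cx', 'cy', 'cam_to_world']
tote [(0.95, [0.224, 0.263, 0.004]), (0.81, [0.554, -0.184, 0.001]), (0.69, [0.29, -0.262, -0.002])]
grip_bar [(0.8, [0.296, -0.267, 0.088]), (0.8, [0.225, 0.26, 0.087]
[... 492 characters left out ...]
0425 [[-0.994, 0.072, -0.076, 0.412], [-0.105, -0.676, 0.729, 0.729], [0.001, 0.733, 0.68, 0.785], [0.0, 0.0, 0.0, 1.0]] ['image', 'fx', 'fy', 'cx', 'cy', 'cam_to_world']
tote [(0.9, [0.295, -0.267, 0.001]), (0.77, [0.556, -0.189, 0.003])]
grip_bar [(0.92, [0.296, -0.265, 0.085]), (0.71, [0.225, 0.258, 0.08]), (0.67, [0.555, -0.186, 0.086])]
red_end [(0.82, [0.309, 0.21, 0.032]), (0.77, [0.385, -0.298, 0.031]), (0.72, [0.592, -0.098, 0.029])]
lower []
frame_nominal []
notch_nominal [(0.61, [0.435, 0.131, 0.09])]
tiles [(0.69, [0.501, 0.213, 0.005]), (0.42, [0.764, -0.202, 0.002])]
spray [(0.68, [0.792, -0.008, 0.003])]
mould [(0.93, [0.76, 0.219, 0.003])]
mug [(0.88, [0.766, -0.203, 0.001])]
```

View pics/top0.png

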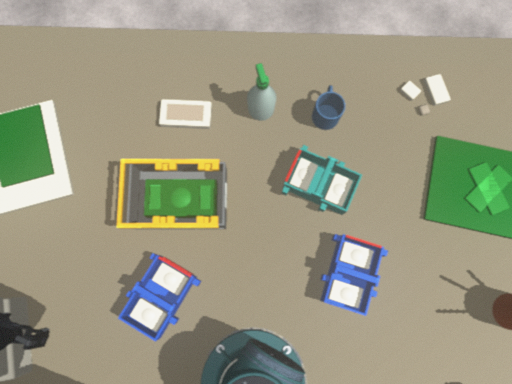

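View pics/side0.png

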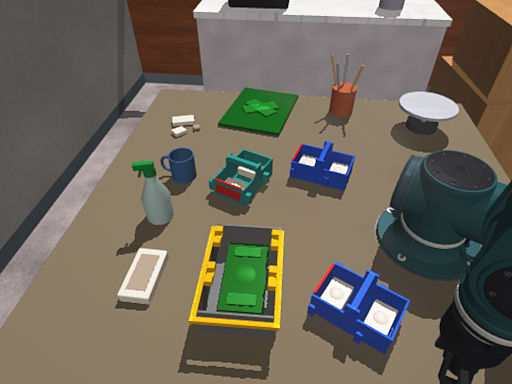

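The real tote is teal, at top-image (322,178), with its red end at (293,168). The blue ones are look-alikes. The grey tote with the frame is at (173,193); the U's closed end is on the left at col 120, so grey +x is roughly world +y. The tiles lie inside it.

```bash
cat > h.py <<'E'
import numpy as np, cv2
from scipy.spatial.transform import Rotation as R
from station import *
def Rq(s): q=s["orientation"]; return R.from_quat([q[1],q[2],q[3],q[0]])
def down(yaw):  # tool y at world angle yaw, z down
    y=np.array([np.cos(yaw),np.sin(yaw),0]); z=np.array([0,0,-1.]); return R.from_matrix(np.c_[np.cross(y,z),y,z])
def yaw(s): y=Rq(s).as_matrix()[:,1]; return np.arctan2(y[1],y[0])
def rel(s,p,yw):
    r=Rq(s); return np.round((r.inv()*down(yw)).as_rotvec(),3).tolist(), np.round(1000*r.inv().apply(np.array(p)-s["tcp_pos"]),1).tolist()
def proj(c,P,fish=False):
    T=np.linalg.inv(c["cam_to_world"]); p=np.atleast_2d(P)@T[:3,:3].T+T[:3,3]
    v=np.c_[p[:,0],-p[:,1],-p[:,2]]
    if fish:
        r=np.hypot(v[:,0],v[:,1]); th=np.arctan2(r,v[:,2]); k=np.where(r>1e-9,th/r,1)
        return np.c_[c["fx"]*v[:,0]*k+c["cx"],c["fy"]*v[:,1]*k+c["cy"]]
    return np.c_[c["fx"]*v[:,0]/v[:,2]+c["cx"],c["fy"]*v[:,1]/v[:,2]+c["cy"]]
E
python3 - <<'E'
from h import *
s=get_state();c=camera("wrist");T=np.linalg.inv(np.r_[np.c_[Rq(s).as_matrix(),s["tcp_pos"]],[[0,0,0,1]]])@c["cam_to_world"]
print(c["fx"],c["fy"],c["cx"],c["cy"],np.round(T,3).tolist())
print(rel(s,[0.43,0.19,0.36],1.2357))
E
```

```text
297.3186396354542 297.3186396354542 250.68891430515308 194.90730479542555 [[0.0, 0.955, 0.298, 0.075], [1.0, -0.0, 0.0, -0.0], [0.0, 0.298, -0.955, -0.149], [0.0, 0.0, 0.0, 1.0]]
([-0.0, 0.0, 0.0], [-343.7, -204.3, -134.3])
```

>>> play_rows([
  [[0,0,0,-40,-24,-40,1],[0,0,0,-90,-54,-80,1],[0,0,0,-140,-84,-134,1],[0,0,0,-190,-113,-134,1],[0,0,0,-240,-143,-134,1],[0,0,0,-290,-172,-134,1],[0,0,0,-325,-193,-134,1],[0,0,0,-344,-204,-134,1],[0,0,0,-344,-204,-134,1],[0,0,0,-344,-204,-134,1]],
])

```text
time_s: 2.4
tcp_pos: [0.4299, 0.1906, 0.3597]
orientation: [-0.0, 0.166, 0.986, 0.0]
wrist_force: [0.4, 0.5, 0.1]
opening: 0.999
grip_force: 0.0
```

Run:
```python
from h import *
s=get_state();print(s["time_s"],s["tcp_pos"],s["qd"],yaw(s))
c=camera("wrist");cv2.imwrite("pics/w1.png",c["image"]);np.savez("w1.npz",**c)
for t in ["frame_nominal","notch_nominal","tiles"]:
    print(t,[(round(d["p"],2),np.round(d["point"],3).tolist()) for d in spot_point("wrist",t)[:3]])
```

```text
2.4 [0.42992607 0.19062408 0.35973908] [ 0.01500855 -0.00404185 -0.00071732  0.00042623 -0.00050903 -0.00269524] 1.236273628393263
frame_nominal []
notch_nominal [(0.78, [0.432, 0.133, 0.086])]
tiles [(0.91, [0.497, 0.215, 0.002])]
```

View pics/w1.png

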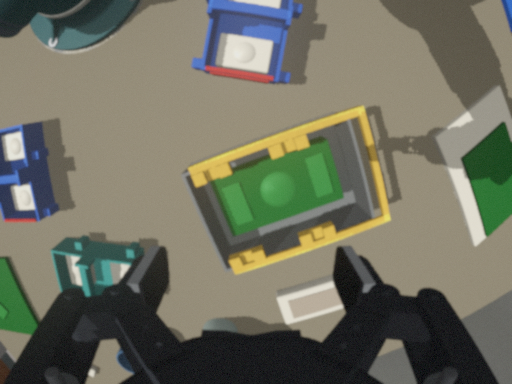

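The wrist view shows the yellow U around the green tiles: closed end on the right (col 375), notched rails at the top and bottom (rows 115–175 and 210–270). The fingers show at the bottom. I'll rectify the yellow onto the z=0.1 plane to get the yaw and y-centre.

Run:
```python
from h import *
def rect(c,fish,z=0.1,name=None):
    xs=np.arange(0.36,0.66,0.0005);ys=np.arange(0.03,0.42,0.0005)
    X,Y=np.meshgrid(xs,ys);p=proj(c,np.c_[X.ravel(),Y.ravel(),0*X.ravel()+z],fish).astype(np.float32)
    im=cv2.remap(c["image"],p[:,0].reshape(X.shape),p[:,1].reshape(X.shape),cv2.INTER_LINEAR)
    h=cv2.cvtColor(im,cv2.COLOR_BGR2HSV);m=((h[...,0]>18)&(h[...,0]<33)&(h[...,1]>150)&(h[...,2]>90)).astype(np.uint8)
    n,l,st,_=cv2.connectedComponentsWithStats(m);m=(l==1+np.argmax(st[1:,4]))|(m&0).astype(bool) if False else np.isin(l,[i for i in range(1,n) if st[i,4]>2000])
    # outer long edges: for each row (world y) min & max x
    L=[];H=[];Yv=[]
    for i in range(len(ys)):
        j=np.where(m[i])[0]
        if len(j)>15 and 0: pass
        if len(j)>10 and (j[-1]-j[0])>280: L.append(xs[j[0]]);H.append(xs[j[-1]]);Yv.append(ys[i])
    L,H,Yv=map(np.array,(L,H,Yv));k=(Yv>0.15)&(Yv<0.28)
    a,b=[np.polyfit(Yv[k]-.215,v[k],1) for v in (L,H)]
    print("edge slopes",a,b,"width",b[1]-a[1],"mid",(a+b)/2,"ymax yellow",ys[np.where(m.sum(1)>100)[0][-1]], "y range",ys[np.where(m.any(1))[0][[0,-1]]])
    return im,m,(a+b)/2
c=dict(np.load("w1.npz"));ims=[]
for cc,f in ((c,True),(camera("top"),False),(camera("side"),False)):
    im,m,e=rect(cc,f);ims.append(im)
cv2.imwrite("pics/rect.png",cv2.resize(np.hstack([cv2.rotate(i,0) for i in ims[:1]]),None,fx=1,fy=1))
```

```text
Traceback (most recent call last):
TypeError: expected non-empty vector for x
```

```bash
cat > rect.py <<'E'
from h import *
xs=np.arange(0.36,0.66,0.0005);ys=np.arange(0.03,0.42,0.0005)
def rectify(c,fish,z=0.1):
    X,Y=np.meshgrid(xs,ys);p=proj(c,np.c_[X.ravel(),Y.ravel(),0*X.ravel()+z],fish).astype(np.float32)
    return cv2.remap(c["image"],p[:,0].reshape(X.shape),p[:,1].reshape(X.shape),cv2.INTER_LINEAR)
def edges(im):
    b,g,r=[im[...,k].astype(int) for k in range(3)]
    m=((r>120)&(g>90)&(b<0.45*r)&(g<r)).astype(np.uint8)
    m=cv2.morphologyEx(m,cv2.MORPH_OPEN,np.ones((5,5)))
    L=[];H=[];Yv=[]
    for i in range(len(ys)):
        j=np.where(m[i])[0]
        if len(j)>10 and (j[-1]-j[0])>280: L.append(xs[j[0]]);H.append(xs[j[-1]]);Yv.append(ys[i])
    L,H,Yv=map(np.array,(L,H,Yv));k=(Yv>0.15)&(Yv<0.28);print(m.sum(),k.sum())
    if k.sum()<20:return
    a,b=[np.polyfit(Yv[k]-.215,v[k],1) for v in (L,H)]
    print("edges",a,b,"width",b[1]-a[1],"mid",(a+b)/2,"y range",ys[np.where(m.any(1))[0][[0,-1]]])
E
python3 - <<'E'
from rect import *
c=dict(np.load("w1.npz"));ims=[]
for n,cc,f in (("w",c,True),("t",camera("top"),False),("s",camera("side"),False)):
    im=rectify(cc,f);ims.append(cv2.resize(im,(260,338)));print(n);edges(im)
cv2.imwrite("pics/rect.png",np.hstack(ims))
E
```

```text
w
46827 260
edges [-0.04041594  0.41084374] [-0.01851609  0.59184345] width 0.18099970573074065 mid [-0.02946601  0.5013436 ] y range [0.1015 0.3695]
t
33610 248
edges [0.0535737  0.41031323] [-0.01851287  0.59576645] width 0.1854532186470842 mid [0.01753042 0.50303984] y range [0.1    0.2735]
s
61116 260
edges [-0.02025679  0.40857186] [-0.02112901  0.59664279] width 0.18807093578990158 mid [-0.0206929   0.50260733] y range [0.1015 0.382 ]
```

View pics/rect.png

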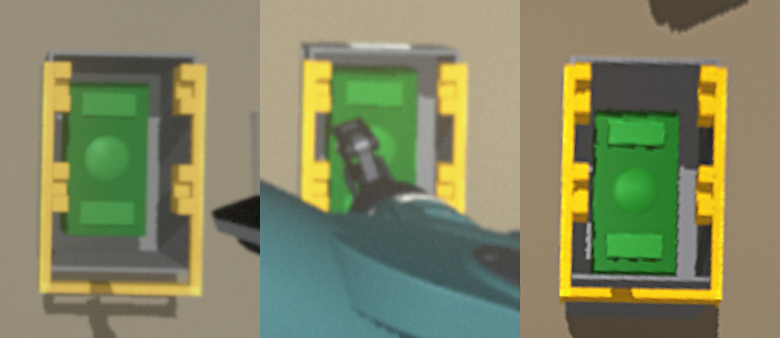

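Run:
```python
from h import *
s=get_state();print(rel(s,[0.47,-0.17,0.28],1.18))
```

```text
([0.0, 0.0, 0.057], [-155.8, -327.4, 79.7])
```

>>> play_rows([
  [[0,0,0.01,-25,-50,10,1],[0,0,0.02,-50,-105,25,1],[0,0,0.03,-76,-160,40,1],[0,0,0.04,-102,-215,55,1],[0,0,0.05,-128,-270,70,1],[0,0,0.057,-148,-310,78,1],[0,0,0.057,-156,-327,80,1],[0,0,0.057,-156,-327,80,1]],
])

```text
time_s: 3.8
tcp_pos: [0.4703, -0.1704, 0.2795]
orientation: [-0.0, 0.195, 0.981, 0.0]
wrist_force: [0.5, 1.3, 0.1]
opening: 0.996
grip_force: 0.0
```

Run:
```python
from rect import *
s=get_state();print(s["time_s"],s["tcp_pos"],np.abs(s["qd"]).max(),yaw(s),s["joint_pos"])
P={}
for n in ["wrist","top","side"]:
    c=camera(n)
    if n=="wrist": cv2.imwrite("pics/w2.png",c["image"])
    else: np.savez(n+"2.npz",**c)
    for t in ["tote","grip_bar","red_end"]:
        for d in spot_point(n,t):
            p=d["point"]
            if np.linalg.norm(p[:2]-[.56,-.17])<.11: print(n,t,round(d["p"],2),np.round(p,4).tolist())
    if n!="wrist":edges(rectify(c,False))
c=dict(np.load("w1.npz"));ims=[]
for cc,f in ((c,True),(dict(np.load("top2.npz")),False),(dict(np.load("side2.npz")),False)):
    im=rectify(cc,f)[100:500,70:500]; ims.append(cv2.resize(im,None,fx=.6,fy=1.2))
cv2.imwrite("pics/rect2.png",np.hstack(ims))
```

```text
3.8 [ 0.47027976 -0.17036865  0.27952584] 0.03628132443149817 1.1778158447469504 [-5.10692950e-01  2.09726908e-01  2.40236599e-02  1.38560659e+00
  1.15420716e-04 -1.17712541e-01]Traceback (most recent call last):
  File "<stdin>", line 11, in <module>
TypeError: unsupported operand type(s) for -: 'list' and 'list'
```

Run:
```python
from rect import *
for n in ["wrist","top","side"]:
    c=camera(n)
    if n=="wrist": cv2.imwrite("pics/w2.png",c["image"])
    else: np.savez(n+"2.npz",**c)
    for t in ["tote","grip_bar","red_end"]:
        for d in spot_point(n,t):
            p=np.array(d["point"])
            if np.linalg.norm(p[:2]-[.56,-.17])<.11: print(n,t,round(d["p"],2),np.round(p,4).tolist())
    if n!="wrist":edges(rectify(c,False))
c=dict(np.load("w1.npz"));ims=[]
for cc,f in ((c,True),(dict(np.load("top2.npz")),False),(dict(np.load("side2.npz")),False)):
    im=rectify(cc,f)[100:500,70:500]; ims.append(cv2.resize(im,None,fx=.6,fy=1.2))
cv2.imwrite("pics/rect2.png",np.hstack(ims))
```

```text
wrist tote 0.65 [0.5547, -0.1866, 0.0013]
wrist grip_bar 0.6 [0.5507, -0.1803, 0.0858]
wrist red_end 0.71 [0.5956, -0.0979, 0.0284]
top tote 0.72 [0.5568, -0.1824, -0.0016]
top grip_bar 0.98 [0.5574, -0.1854, 0.0862]
top red_end 0.61 [0.5938, -0.0983, 0.0278]
50452 260
edges [-0.02005571  0.40865076] [-0.0108429  0.5952896] width 0.18663884166470368 mid [-0.01544931  0.50197018] y range [0.1  0.37]
side tote 0.92 [0.554, -0.1862, -0.0039]
side grip_bar 0.85 [0.5546, -0.1857, 0.084]
side red_end 0.57 [0.5927, -0.0983, 0.0285]
57688 260
edges [-0.02061865  0.40869485] [-0.01873526  0.59571647] width 0.18702162469403882 mid [-0.01967695  0.50220566] y range [0.1015 0.3835]
```

View pics/rect2.png

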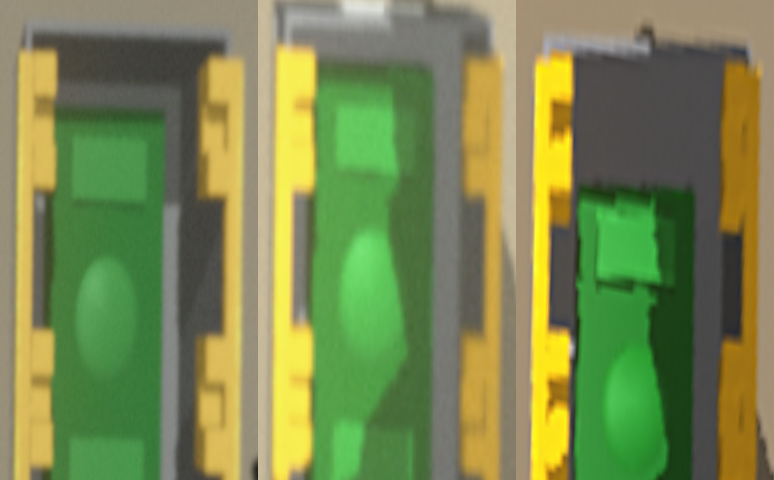

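Run:
```python
from h import *
s=get_state();print(s["time_s"],rel(s,[0.5555,-0.186,0.086],1.165))
```

```text
4.5 ([-0.0, 0.0, 0.014], [-84.9, 17.7, 193.7])
```

>>> play_rows([
  [[0,0,0.014,-40,8,30,1],[0,0,0.014,-80,16,60,1],[0,0,0.014,-85,18,100,1],[0,0,0.014,-85,18,140,1],[0,0,0.014,-85,18,170,1],[0,0,0.014,-85,18,185,1],[0,0,0.014,-85,18,193.5,1],[0,0,0.014,-85,18,193.5,1]],
])

```text
time_s: 5.5
tcp_pos: [0.5559, -0.1859, 0.0865]
orientation: [0.0, 0.202, 0.979, -0.0]
wrist_force: [0.6, 0.6, 0.8]
opening: 0.997
grip_force: 0.0
```

>>> play_rows([
  [[0,0,0,0,0,0,0.3],[0,0,0,0,0,0,0],[0,0,0,0,0,0,-0.4],[0,0,0,0,0,0,-0.8],[0,0,0,0,0,0,-1],[0,0,0,0,0,0,-1]],
], newtons=70)

```text
time_s: 6.25
tcp_pos: [0.5557, -0.186, 0.0867]
orientation: [0.0, 0.202, 0.979, -0.0]
wrist_force: [-1.7, 0.2, 5.0]
opening: 0.151
grip_force: 68.4
```

>>> play_rows([
  [[0,0,0,0,0,-5,-1],[0,0,0,0,0,-15,-1],[0,0,0,0,0,-35,-1],[0,0,0,0,0,-65,-1],[0,0,0,0,0,-100,-1],[0,0,0,0,0,-130,-1],[0,0,0,0,0,-148,-1],[0,0,0,0,0,-155,-1],[0,0,0,0,0,-155,-1],[0,0,0,0,0,-155,-1]],
])

```text
time_s: 7.5
tcp_pos: [0.5553, -0.1856, 0.2404]
orientation: [-0.001, 0.202, 0.979, 0.0]
wrist_force: [-0.4, 0.6, -5.9]
opening: 0.154
grip_force: 68.7
```

Run:
```python
from h import *
s=get_state();print(s["time_s"],s["tcp_pos"],s["wrist_force"],s["ft_torque"],s["opening"],s["grip_force"],yaw(s),s["joint_pos"])
for n in ["side","top"]:
    c=camera(n);cv2.imwrite(f"pics/{n}3.png",c["image"])
    for t in ["tote","grip_bar","red_end"]:
        for d in spot_point(n,t):
            p=np.array(d["point"])
            if np.linalg.norm(p[:2]-[.56,-.17])<.13: print(n,t,round(d["p"],2),np.round(p,4).tolist())
```

```text
7.5 [ 0.55534765 -0.1856162   0.24035577] [-0.39250066  0.64760515 -5.91011418] [0.01245665 0.00283846 0.0199624 ] 0.15425156468743623 68.68598699569702 1.1649642798945996 [-4.61681715e-01  3.67043492e-01  1.45938593e-01  1.35109934e+00
 -3.44976479e-06 -5.58497180e-02]
side tote 0.59 [0.5568, -0.1884, 0.1526]
side grip_bar 0.61 [0.5561, -0.1821, 0.2398]
side red_end 0.7 [0.5934, -0.0988, 0.184]
top red_end 0.55 [0.5938, -0.0995, 0.181]
```

View pics/side3.png

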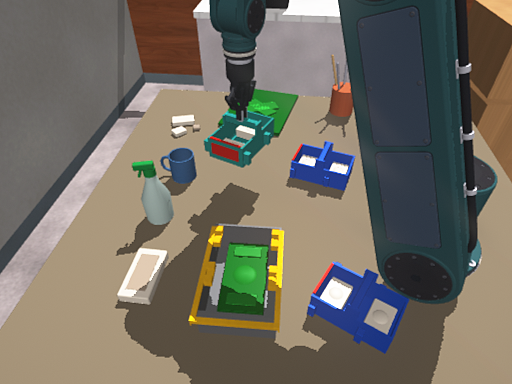

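The tote is held level in the gripper, with a weight of about 6 N. Next I turn it half round while moving it over to the frame.

>>> play_rows([
  [[0,0,-0.05,4,6,0,-1],[0,0,-0.15,10,17,0,-1],[0,0,-0.3,18,30,0,-1],[0,0,-0.46,27,45,0,-1],[0,0,-0.63,36,61,0,-1],[0,0,-0.8,46,77,0,-1],[0,0,-0.97,56,93,0,-1],[0,0,-1.14,66,110,0,-1],[0,0,-1.31,76,127,0,-1],[0,0,-1.48,86,144,0,-1],[0,0,-1.65,95,160,0,-1],[0,0,-1.82,105,176,0,-1]],
])

```text
time_s: 9.4
tcp_pos: [0.5286, 0.018, 0.2412]
orientation: [0.0, -0.652, 0.758, -0.0]
wrist_force: [0.0, 0.2, -5.3]
opening: 0.152
grip_force: 68.7
```

Run:
```python
from h import *
s=get_state();print(s["time_s"],s["tcp_pos"],yaw(s),s["joint_pos"],s["qd"],rel(s,[0.502,0.223,0.24],4.733))
```

```text
9.4 [0.52864036 0.01795527 0.24123039] 2.9905876507875826 [-1.20169753e-01  2.65649106e-01 -2.52461312e-03  1.30241018e+00
 -1.44777728e-06 -1.53996108e+00] [ 2.77548411e-01 -3.79539316e-02 -5.25155834e-02 -1.43700066e-02
 -2.60798707e-04 -1.07477732e+00] ([-0.0, -0.0, -1.742], [-198.7, 57.2, 1.2])
```

>>> play_rows([
  [[0,0,-0.17,-19,5.5,0,-1],[0,0,-0.34,-38,11,0,-1],[0,0,-0.51,-57,16.5,0,-1],[0,0,-0.68,-76,22,0,-1],[0,0,-0.85,-95,27.5,0,-1],[0,0,-1.02,-114,33,0,-1],[0,0,-1.19,-133,38.5,0,-1],[0,0,-1.36,-152,44,0,-1],[0,0,-1.52,-170,49,0,-1],[0,0,-1.64,-185,53,0,-1],[0,0,-1.72,-195,56,0,-1],[0,0,-1.747,-199,57,0,-1]],
])

```text
time_s: 10.9
tcp_pos: [0.5033, 0.2233, 0.2412]
orientation: [-0.0, 1.0, 0.01, 0.0]
wrist_force: [-0.2, 0.1, -5.4]
opening: 0.155
grip_force: 68.7
```

>>> play_rows([
  [[0,0,0,0,0,8,-1],[0,0,0,0,0,18,-1],[0,0,0,0,0,28,-1],[0,0,0,0,0,35,-1],[0,0,0,0,0,38,-1],[0,0,0,0,0,38,-1]],
])

```text
time_s: 11.65
tcp_pos: [0.5034, 0.2228, 0.2031]
orientation: [0.0, 1.0, 0.01, -0.0]
wrist_force: [0.3, 0.9, -5.5]
opening: 0.15
grip_force: 68.7
```

Run:
```python
from h import *
s=get_state();print(s["time_s"],s["tcp_pos"],yaw(s),s["joint_pos"],s["wrist_force"],s["ft_torque"])
for n in ["side","top","wrist"]:
    c=camera(n);cv2.imwrite(f"pics/{n}4.png",c["image"])
    for t in ["tote","grip_bar","red_end","frame_nominal"]:
        for d in spot_point(n,t):
            p=np.array(d["point"])
            if np.linalg.norm(p[:2]-[.5,.21])<.13: print(n,t,round(d["p"],2),np.round(p,4).tolist())
a=cv2.imread("pics/side4.png")[180:350,160:320];b=cv2.imread("pics/top4.png")[110:270,80:260]
cv2.imwrite("pics/both4.png",np.hstack([cv2.resize(a,(400,425)),cv2.resize(b,(400,425))]))
```

```text
11.65 [0.50341176 0.22280163 0.20309878] -1.551318746926727 [ 2.68625378e-01  3.14495476e-01 -3.53318274e-02  1.22113943e+00
  8.68261829e-06 -2.89244485e+00] [ 0.32980616  0.89164725 -5.5020914 ] [-0.06107703  0.08514923  0.03347742]
side tote 0.96 [0.5017, 0.2209, 0.1169]
side grip_bar 0.77 [0.502, 0.2239, 0.2019]
side red_end 0.97 [0.5052, 0.1299, 0.1442]
side red_end 0.5 [0.435, 0.1333, 0.0899]
top tote 0.59 [0.5052, 0.2271, 0.1157]
top grip_bar 0.63 [0.5012, 0.2225, 0.2017]
top red_end 0.65 [0.5088, 0.131, 0.1448]
wrist tote 0.88 [0.5062, 0.2238, 0.1181]
wrist grip_bar 0.64 [0.5034, 0.2268, 0.2058]
wrist red_end 0.97 [0.5061, 0.1287, 0.1437]
```

View pics/both4.png

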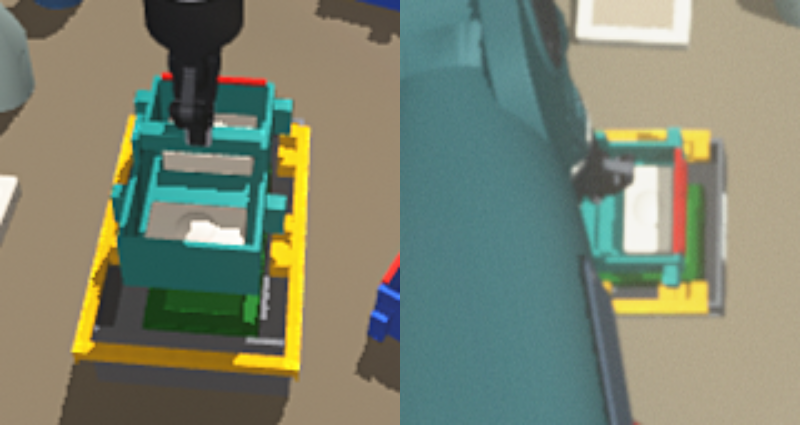

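Side view: the red end points at grey −x (far side), and the lugs are above the rails on both sides. The top view agrees. I'm lowering it now, offset about +7 mm along grey +x so that it lands on the blocks.

>>> play_rows([
  [[0,0,0,-1,0,6,-1],[0,0,0,-1,0,13,-1],[0,0,0,-1,0,19,-1],[0,0,0,-1,0,23,-1],[0,0,0,-1,0,25,-1],[0,0,0,-1,0,26,-1],[0,0,0,-1,0,26.5,-1],[0,0,0,-1,0,26.5,-1]],
])

```text
time_s: 13.4
tcp_pos: [0.5025, 0.2228, 0.1768]
orientation: [-0.0, 1.0, 0.01, 0.0]
wrist_force: [0.7, 0.5, -6.8]
opening: 0.151
grip_force: 68.7
```

>>> play_rows([
  [[0,0,0,0,0,0.3,-1],[0,0,0,0,0,0.6,-1],[0,0,0,0,0,0.9,-1],[0,0,0,0,0,0.9,-1]],
])

```text
time_s: 13.9
tcp_pos: [0.5024, 0.2228, 0.1757]
orientation: [0.0, 1.0, 0.01, -0.0]
wrist_force: [0.7, -0.2, -5.8]
opening: 0.146
grip_force: 68.7
```

>>> play_rows([
  [[0,0,0,0,0,0.3,-1],[0,0,0,0,0,0.6,-1],[0,0,0,0,0,0.6,-1]],
])

```text
time_s: 14.28
tcp_pos: [0.5024, 0.2228, 0.1751]
orientation: [0.0, 1.0, 0.01, -0.0]
wrist_force: [-0.4, 0.1, -5.9]
opening: 0.152
grip_force: 68.7
```

>>> play_rows([
  [[0,0,0,0,0,0.3,-1],[0,0,0,0,0,0.5,-1],[0,0,0,0,0,0.5,-1]],
])

```text
time_s: 14.65
tcp_pos: [0.5025, 0.2228, 0.1747]
orientation: [0.0, 1.0, 0.01, 0.0]
wrist_force: [-0.1, -0.5, -4.4]
opening: 0.153
grip_force: 68.8
```

>>> play_rows([
  [[0,0,0,0,0,0.2,-1],[0,0,0,0,0,0.4,-1],[0,0,0,0,0,0.4,-1]],
])

```text
time_s: 15.02
tcp_pos: [0.5025, 0.2228, 0.1746]
orientation: [-0.0, 1.0, 0.01, 0.0]
wrist_force: [-2.6, -1.5, 3.9]
opening: 0.152
grip_force: 69.8
```

Contact is at z≈0.1746, exactly block height, so the lugs are resting on the blocks. I'm easing off a little and sliding towards world −y.

>>> play_rows([
  [[0,0,0,0,0,-0.2,-1],[0,0,0,0,0.5,-0.2,-1],[0,0,0,0,1,-0.2,-1],[0,0,0,0,1.5,-0.2,-1],[0,0,0,0,2,-0.2,-1],[0,0,0,0,2.5,-0.2,-1],[0,0,0,0,2.5,-0.2,-1]],
])

```text
time_s: 15.9
tcp_pos: [0.5028, 0.2209, 0.1747]
orientation: [-0.001, 1.0, 0.01, 0.0]
wrist_force: [-0.0, 5.7, 1.4]
opening: 0.15
grip_force: 69.6
```

>>> play_rows([
  [[0,0,0,0,0.5,0,-1],[0,0,0,0,1,0,-1],[0,0,0,0,1.5,0,-1],[0,0,0,0,1.5,0,-1]],
])

```text
time_s: 16.4
tcp_pos: [0.5028, 0.2191, 0.1746]
orientation: [-0.0, 1.0, 0.01, 0.0]
wrist_force: [0.7, 5.5, 2.7]
opening: 0.156
grip_force: 69.6
```

>>> play_rows([
  [[0,0,0,0,0.5,-0.1,-1],[0,0,0,0,1,-0.1,-1],[0,0,0,0,1,-0.1,-1]],
])

```text
time_s: 16.77
tcp_pos: [0.5021, 0.2173, 0.174]
orientation: [0.001, 1.0, 0.01, -0.001]
wrist_force: [-0.2, -0.0, -5.9]
opening: 0.149
grip_force: 68.7
```

>>> play_rows([
  [[0,0,0,0,0.5,0,-1],[0,0,0,0,1,0,-1],[0,0,0,0,1,0,-1]],
])

```text
time_s: 17.15
tcp_pos: [0.5025, 0.2167, 0.1745]
orientation: [0.0, 1.0, 0.01, -0.0]
wrist_force: [-0.9, -0.0, -5.5]
opening: 0.152
grip_force: 68.7
```

>>> play_rows([
  [[0,0,0,0,0.5,0,-1],[0,0,0,0,1,0,-1],[0,0,0,0,1,0,-1]],
])

```text
time_s: 17.52
tcp_pos: [0.5026, 0.2158, 0.1746]
orientation: [0.0, 1.0, 0.01, 0.0]
wrist_force: [0.9, -0.2, -5.9]
opening: 0.152
grip_force: 68.7
```

>>> play_rows([
  [[0,0,0,0,0,0.3,-1],[0,0,0,0,0,0.6,-1],[0,0,0,0,0,0.6,-1]],
])

```text
time_s: 17.9
tcp_pos: [0.5026, 0.2158, 0.1739]
orientation: [0.0, 1.0, 0.01, -0.0]
wrist_force: [1.4, -0.6, -4.7]
opening: 0.156
grip_force: 68.7
```

>>> play_rows([
  [[0,0,0,0,0,0.3,-1],[0,0,0,0,0,0.6,-1],[0,0,0,0,0,0.6,-1]],
])

```text
time_s: 18.27
tcp_pos: [0.5026, 0.2158, 0.1733]
orientation: [0.0, 1.0, 0.01, -0.0]
wrist_force: [0.6, 0.3, -6.1]
opening: 0.156
grip_force: 68.7
```

In the notches: it's sinking freely. I'm lowering it gently to the floor, expected at z≈0.1647.

>>> play_rows([
  [[0,0,0,0,0,0.6,-1],[0,0,0,0,0,1.2,-1],[0,0,0,0,0,1.8,-1],[0,0,0,0,0,2.4,-1],[0,0,0,0,0,3,-1],[0,0,0,0,0,3,-1]],
])

```text
time_s: 19.02
tcp_pos: [0.5025, 0.2158, 0.1703]
orientation: [0.0, 1.0, 0.01, -0.0]
wrist_force: [-0.1, 0.6, -4.8]
opening: 0.151
grip_force: 68.7
```

>>> play_rows([
  [[0,0,0,0,0,0.6,-1],[0,0,0,0,0,1.2,-1],[0,0,0,0,0,1.8,-1],[0,0,0,0,0,2.4,-1],[0,0,0,0,0,3,-1],[0,0,0,0,0,3,-1]],
])

```text
time_s: 19.77
tcp_pos: [0.5026, 0.2158, 0.1673]
orientation: [0.0, 1.0, 0.01, -0.0]
wrist_force: [-0.1, 0.3, -6.8]
opening: 0.151
grip_force: 68.7
```

>>> play_rows([
  [[0,0,0,0,0,0.5,-1],[0,0,0,0,0,1,-1],[0,0,0,0,0,1.3,-1],[0,0,0,0,0,1.6,-1],[0,0,0,0,0,1.6,-1]],
])

```text
time_s: 20.4
tcp_pos: [0.5026, 0.2158, 0.1658]
orientation: [0.0, 1.0, 0.01, -0.0]
wrist_force: [-0.8, 0.4, -5.9]
opening: 0.154
grip_force: 68.7
```

>>> play_rows([
  [[0,0,0,0,0,0.3,-1],[0,0,0,0,0,0.6,-1],[0,0,0,0,0,0.8,-1],[0,0,0,0,0,0.8,-1]],
])

```text
time_s: 20.9
tcp_pos: [0.5026, 0.2158, 0.165]
orientation: [0.0, 1.0, 0.01, 0.0]
wrist_force: [0.2, 0.4, -6.2]
opening: 0.151
grip_force: 68.7
```

>>> play_rows([
  [[0,0,0,0,0,0.2,-1],[0,0,0,0,0,0.3,-1],[0,0,0,0,0,0.3,-1]],
])

```text
time_s: 21.28
tcp_pos: [0.5026, 0.2158, 0.1647]
orientation: [0.0, 1.0, 0.01, 0.0]
wrist_force: [-0.5, -1.5, -4.8]
opening: 0.154
grip_force: 68.8
```

>>> play_rows([
  [[0,0,0,0,0,0.15,-1],[0,0,0,0,0,0.3,-1],[0,0,0,0,0,0.3,-1]],
])

```text
time_s: 21.65
tcp_pos: [0.5026, 0.2158, 0.1646]
orientation: [0.0, 1.0, 0.01, 0.0]
wrist_force: [-2.9, -2.5, 2.9]
opening: 0.149
grip_force: 69.6
```

Run:
```python
from h import *
s=get_state();print(s["time_s"],s["tcp_pos"],yaw(s),s["wrist_force"],s["ft_torque"])
for n in ["side"]:
    c=camera(n);cv2.imwrite(f"pics/{n}5.png",cv2.resize(c["image"][190:340,170:310],None,fx=4,fy=4))
    for t in ["tote","grip_bar","red_end"]:
        for d in spot_point(n,t):
            p=np.array(d["point"])
            if np.linalg.norm(p[:2]-[.5,.21])<.13: print(n,t,round(d["p"],2),np.round(p,4).tolist())
```

```text
21.65 [0.50263487 0.2157549  0.16464447] -1.551241618841416 [-2.86617306 -2.45969915  2.90206593] [-0.32659146  0.4361573  -0.03312184]
side tote 0.82 [0.5028, 0.2153, 0.0766]
side grip_bar 0.65 [0.4997, 0.2151, 0.1635]
side red_end 0.91 [0.5033, 0.1174, 0.1074]
```

View pics/side5.png

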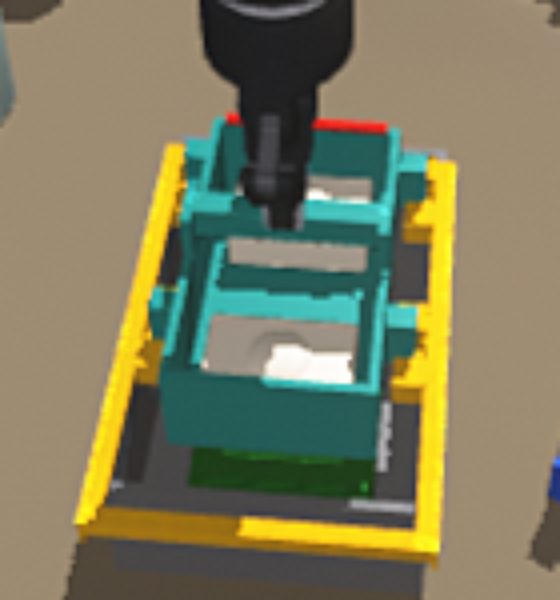

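All four lugs sit in their notches at z 0.1646, 10 mm below block contact, and the tiles are clear. I'll release and retreat straight up.

>>> play_rows([
  [[0,0,0,0,0,-0.15,-1],[0,0,0,0,0,-0.15,-0.6],[0,0,0,0,0,-0.15,-0.4],[0,0,0,0,0,-0.15,-0.1],[0,0,0,0,0,-0.15,0.3],[0,0,0,0,0,-0.15,0.6],[0,0,0,0,0,-0.15,0.6]],
], newtons=20)

```text
time_s: 22.72
tcp_pos: [0.5026, 0.2158, 0.1645]
orientation: [-0.0, 1.0, 0.01, 0.0]
wrist_force: [0.0, -0.1, 0.5]
opening: 0.798
grip_force: 0.0
```

>>> play_rows([
  [[0,0,0,0,0,-3,0.6],[0,0,0,0,0,-10,0.6],[0,0,0,0,0,-25,0.6],[0,0,0,0,0,-50,0.6],[0,0,0,0,0,-85,0.6],[0,0,0,-20,0,-120,0.6],[0,0,0,-60,0,-150,0.6],[0,0,0,-100,0,-165,0.6],[0,0,0,-130,0,-170,0.6],[0,0,0,-130,0,-170,0.6],[0,0,0,-130,0,-170,0.6]],
])

```text
time_s: 24.1
tcp_pos: [0.3731, 0.2133, 0.3347]
orientation: [-0.0, 1.0, 0.01, 0.0]
wrist_force: [1.0, 0.0, -0.1]
opening: 0.802
grip_force: 0.0
```

Run:
```python
from h import *
s=get_state();print(s["time_s"],s["tcp_pos"],s["wrist_force"],s["opening"])
ims=[]
for n in ["side","wrist"]:
    c=camera(n)
    for t in ["tote","grip_bar","red_end"]:
        for d in spot_point(n,t):
            p=np.array(d["point"])
            if np.linalg.norm(p[:2]-[.5,.21])<.13: print(n,t,round(d["p"],2),np.round(p,4).tolist())
    ims.append(cv2.resize(c["image"][190:340,170:310],(400,430)) if n=="side" else cv2.resize(c["image"],(400,300)))
ims[1]=cv2.copyMakeBorder(ims[1],0,130,0,0,0)
cv2.imwrite("pics/end.png",np.hstack(ims))
```

```text
24.1 [0.37305698 0.21330745 0.33471018] [ 1.00858218e+00  8.38399170e-05 -7.22056139e-02] 0.8019437012050861
side tote 0.76 [0.5024, 0.216, 0.0766]
side grip_bar 0.72 [0.5017, 0.218, 0.1637]
side red_end 0.57 [0.5048, 0.1221, 0.1059]
wrist tote 0.79 [0.5043, 0.2141, 0.0796]
wrist grip_bar 0.81 [0.5031, 0.22, 0.167]
wrist red_end 0.72 [0.5034, 0.1214, 0.1065]
```

View pics/end.png

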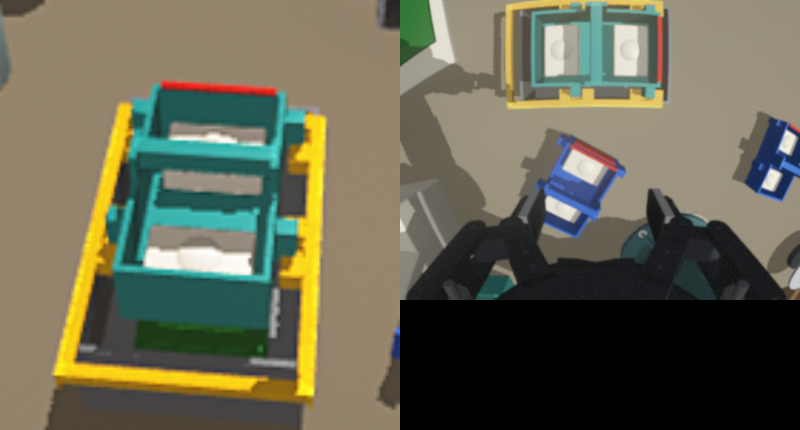

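Both views show the tote home and level in the frame (origin z≈0.078), red end towards grey −x, with the gripper clear.

```bash
python3 -c "
from station import finish_job
print(finish_job())"
```

```text
the job is handed in; nothing more can be done
None
```

The teal tote is turned half round and stacked on the yellow frame, lugs home in the notches and level, with the gripper clear; the job was handed in at about 24 s of the 51 s, with no verdict returned.

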